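# Fit the drive sleeve on the food processor

### The job

Get the food processor ready: stand the drive sleeve over the bare upright shaft of the white drive unit, slotted black foot down, and lower it in your grip, not dropping it. The shaft's cross pin may stop it short, so turn it gently by feel, without forcing it, until its two slots fall over the pin and the foot sits flat on the round seat; then let go and draw back. Leave the other things on the table where they stand.

Things in the scene. Friction and masses are not known exactly. Their poses are not given: they have to be found in the camera images.
- sleeve_mid (a point): Centre (half-way up, on the axis) of the loose drive sleeve, an upright plastic tube 64 mm tall, 120 g, that stands foot down on the table, left or right. Round orange stem 32 mm in diameter (33 over its faint ribs) from 22 mm above the underside to the top; wider black foot below. Straight bore 18 mm all through. z is the tube's axis, up.
- sleeve: The same sleeve; origin at the centre of its underside. The black foot, 22 mm high and at most 42 mm across, is cut by two opposite slots, 9.5 mm wide and 16 mm high, open at the bottom, leading out from the bore along local +x and -x.
- shaft_top (a point): Top of the drive unit's upright steel shaft, on its axis. The shaft is 15 mm in diameter, 70 mm tall above the seat; its top 9 mm taper to 8 mm. A stiff brake (0.6 N m) keeps it from turning at a light touch.
- pin (a point): Centre of the brass cross pin that goes level through the shaft, 5 mm thick, 30 mm long, 9 mm above the seat; a sleeve turned wrong rests on it 11.5 mm short of home. This point's axes do NOT tell which way the pin points: that differs every time and is seen by camera, or felt by turning the sleeve under light pressure, at most 180 degrees (let go and grasp anew if the wrist runs out); the slots pass within 3 to 8 degrees either way, most when centred.
- seat (a point): Centre of the drive unit's round grey seat, 66 mm in diameter, on the shaft's axis, 63 mm above the table, on which the sleeve's foot comes to rest: the sleeve's centre is then 32 mm above it. z up; x and y are those of the drive unit.
- drive_unit: The fixed white drive unit of a food processor: housing 170 mm (x) by 150 mm (y), its top 57 mm above the table, with three grey lugs to 62 mm at 58 mm from the axis, a black knob and two push pads on its front (-x) side. Origin on the table below the shaft; z up.
- ring_mould: Bystander: a plain steel ring mould, 61 mm across, 40 mm tall, open top and bottom; origin at the centre of its underside
- thermometer: Bystander: a blue probe thermometer lying flat, 209 mm long with its thin probe, 25 mm wide, 18 mm high; origin at the centre of its underside
- fig_half: Bystander: half a fig, 48 x 53 mm, 27 mm high; origin at the centre of its underside
- bowl: Bystander: a small steel bowl, 110 mm across, 42 mm tall; origin at the centre of its underside
- tape: Bystander: a roll of tan tape lying flat, 98 mm across, 25 mm tall; origin at the centre of its underside
- nozzle: Bystander: a steel piping nozzle standing on its wide end, 28 mm across, 48 mm tall; origin at the centre of its underside
Things that resemble listed ones, but are neither listed nor needed, are in the scene too. Several things have the shape of the sleeve; the one meant has the colours described above.

How it is judged (in metres and radians):
On the way:
1. the sleeve is over the shaft, its foot below the shaft's top, held in the fingers (horizontal distance between sleeve_mid and shaft_top below 0.008 m and z of sleeve_mid in the frame of seat below 0.09 m and contact force between the fingers and sleeve above 0.5 N), for 0.1 s.
At the end, for the whole second after the job is handed in: The sleeve stands on the shaft fully home and released: its axis within 4 mm of the shaft's, its centre less than 35.5 mm above the seat (32 mm when the foot lies on it), upright within 0.08 rad (horizontal distance between sleeve_mid and shaft_top below 0.004 m and z of sleeve_mid in the frame of seat below 0.0355 m and angle between sleeve_mid's own z axis and vertical below 0.08 rad); the robot touches nothing.
It fails at once if the sleeve is forced: it bears on the drive unit or its shaft with more than 60 N (contact force between sleeve and drive_unit above 60 N).
It fails at once if a bystander is moved more than 30 mm (distance of any of ring_mould, thermometer, fig_half, bowl, tape, nozzle from where it was at the start of the episode above 0.03 m).
It also fails if it takes over 70 s, if anything falls off the work surface, if the arm or the gripper's body presses on something with over 40 N, if the wrist force passes 120 N, or if a joint passes its speed limit or range.

### The arm

A 7-joint arm with a two-finger parallel gripper is mounted at the origin on a cart in front of the work surface, level with it; the furniture and walls round the work are solid. World frame = base frame: x ahead of the robot, y to its left, z up, the work surface at z = 0. Lengths are in mm, angles in rad, forces in N, time in s.
With the tool pointing down it reaches from about 400 to 925 mm from the base axis. Payload 4.1 kg.
Tool frame: the origin (TCP) lies at the centre of the arm's flange, where the gripper is bolted on; the fingertips stand 173 mm ahead of it and the grasp point (between the pads) lies 155 mm ahead of it; z points along the fingers, y is the line along which they close (so a half turn about z gives the same grasp; the last joint's range is limited). The gripper opens to 85 mm and grips with 20 to 120 N. Pads are 22 mm wide; open, the fingers measure 114 mm over their backs; the gripper's body (76 mm by 85 mm) begins 54 mm behind the grasp point. The pads swing forward as they close: fully open they stand 13 mm farther back than shut.
Start: joints at [-1.305, 0.398, 0.045, 1.537, -0.019, 1.207, -0.051], TCP at [231.868, 607.252, 404.747] pointing down, gripper open.
Joint ranges: [-2.82, 2.82], [-0.49, 2.23], [-1.37, 1.46], [0, 2.46], [-1.36, 4.5], [0.23, 2], [-2.94, 2.94]. Speed limits (rad/s): [2.57, 2.57, 3.14, 3.14, 3.14, 3.14, 3.14].

### API

Orientations are given as [roll, pitch, yaw] about the fixed x, y, z axes, in that order (R = Rz(yaw) Ry(pitch) Rx(roll)).
In Python, from bench import ctrl gives the robot as it stands.
- The arm moves only by the shell command python3 -m handwheel 'ROWS' [FORCE]. ROWS is a JSON object of lists of equal length, an entry for each row: "jaw": the closure in counts, from 0 (fully open) to 255 (shut); "dp": the shift along the tool's x, y, z in mm, a list of three; "dr": the turn, a rotation vector about the tool's x, y, z in rad, a list of three. A call has 1 to 5 rows; each row is the pose to reach, as a shift and turn from the pose commanded when the call began, along the tool's axes at that moment; what a row does not reach only later rows make up. A row lasts 1/10 s, in which the tool goes at most 50 mm and 8.59 degrees, less where a joint would pass 70% of its speed; a pose out of reach is approached as far as the arm can. A call with a gripper value outside its range is refused whole. The fingers move at their own pace and stop on an object; FORCE is the grip in N (left out, the last holds). Time passes only in rows, so rows that repeat a pose let the fingers close. It gives the time, the measured TCP pose, the force, the opening and the grip force at its end, in the units of the state.
- ctrl.get_obs(): the state, without advancing time (a new reading comes with each control period).
- ctrl.snapshot(name): name is "scene" or "top" or "wrist"; returns a dict with "image" (420x560x3 uint8, red, green, blue), "z_map" (420x560 float32, mm along the optical axis (not along the pixel's ray), 0 where there is no reading), "K" (3x3 intrinsics, pixels), "cam_to_world" (4x4, takes a point from camera to world coordinates); the wrist camera has in their place "hand_eye" (4x4, takes a point from camera to tool coordinates, whose origin is the TCP and whose axes are the flange's). Camera axes: x right, y down, z forward; pixel columns grow to the right and rows downward; lengths in mm; the calibration is good to about 2 mm. A picture is of the moment at which its call begins: read the wrist's pose just before it.
- ctrl.close_job(): hands the job in; it is judged then, once.
The state is a dict: "time": time; "joint_pos": joint angles; "joint_vel": joint speeds; "effort": joint torques, N m; "tool_pos": TCP position; "eef_rot": TCP orientation; "force": force on the tool from outside, world axes, zero at the start; "wrist_torque": the same for the moment, N m; "grip_width": finger opening in mm; "grip_force": force on a finger pad.
Only numpy, scipy, OpenCV 4.12 (cv2) and the standard library are available. Lean on these libraries where they do the work, as an engineer would, in place of code of your own. Each camera call takes 0.05 s, during which the arm holds its last target. There are 200 camera calls.

## Working session

There is one attempt and no reset: what is moved stays moved. The work goes in short steps, Python scripts to look and compute and a shell command to move; the robot and the scene stay as the last step left them, time stands still between calls to the robot, and variables do not carry over. Pictures are saved under pics/ and viewed, at most 10 in all, crops included, and the job is handed in when it is done.

```bash
ls; mkdir -p pics; python3 - <<'E'
from bench import ctrl
import cv2,numpy as np,pickle
o=ctrl.get_obs();print({k:np.round(v,3) for k,v in o.items()})
d={}
for n in("scene","top"):
    s=ctrl.snapshot(n);d[n]=s
    cv2.imwrite(f"pics/{n}0.png",s["image"][:,:,::-1]);print(n,s["K"].tolist(),np.round(s["cam_to_world"],3).tolist())
pickle.dump(d,open("s0.pkl","wb"))
E
```

```text
pics
{'time': np.float64(0.0), 'joint_pos': array([-1.305,  0.399,  0.045,  1.538, -0.019,  1.207, -0.051]), 'joint_vel': array([ 0.   ,  0.001,  0.003, -0.001, -0.001,  0.001,  0.   ]), 'effort': array([ 1.0000e-03, -4.7513e+01,  1.3650e+00, -2.5422e+01,  1.1000e-02,
        1.0000e-02, -0.0000e+00]), 'tool_pos': array([231.752, 606.964, 403.649]), 'eef_rot': array([-3.14 ,  0.   ,  2.777]), 'force': array([ 0.421, -0.049,  0.058]), 'wrist_torque': array([-0.027,  0.007, -0.011]), 'grip_force': np.float64(0.0), 'grip_width': np.float64(85.353)}
scene [[424.15112132232014, 0.0, 281.04147568008096], [0.0, 424.15112132232014, 211.6773228596148], [0.0, 0.0, 1.0]] [[0.73, -0.468, 0.498, -21.814], [-0.683, -0.49, 0.542, -640.943], [-0.01, -0.736, -0.677, 870.134], [0.0, 0.0, 0.0, 1.0]]
top [[404.3144154451031, 0.0, 276.86806236601257], [0.0, 404.3144154451031, 207.29384112461355], [0.0, 0.0, 1.0]] [[-0.007, -0.995, 0.095, 426.075], [-1.0, 0.007, 0.006, -23.331], [-0.007, -0.095, -0.995, 1442.604], [0.0, 0.0, 0.0, 1.0]]
```

View pics/scene0.png

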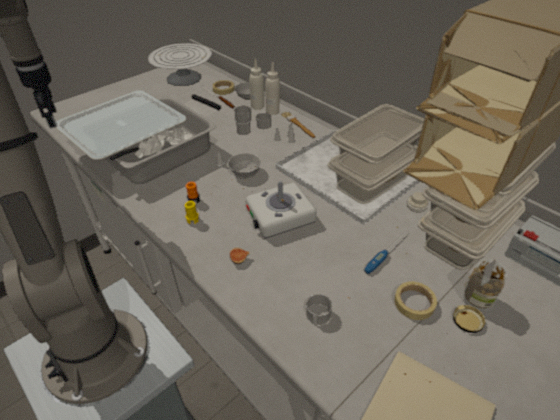

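View pics/top0.png

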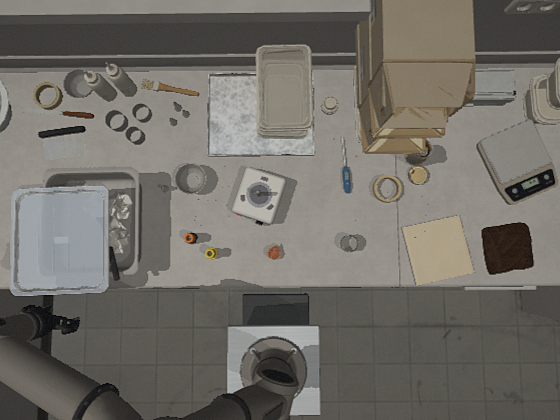

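The scene view shows the drive unit at (280,208). There are three orange or yellow candidates: orange stem with black foot at (192,192), a yellow one at (191,212), and the orange fig half at (238,256). The orange and black one fits the description of the sleeve, and an enlarged crop should confirm it.

```bash
cat > h.py <<'E'
import numpy as np,cv2,pickle
def ray(s,T,u,v,z):
    K=s["K"];d=T[:3,:3]@np.array([(u-K[0,2])/K[0,0],(v-K[1,2])/K[1,1],1]);c=T[:3,3]
    return c+d*(z-c[2])/d[2]
def cloud(s,T):
    K=s["K"];z=s["z_map"];v,u=np.indices(z.shape)
    p=np.stack([(u-K[0,2])/K[0,0]*z,(v-K[1,2])/K[1,1]*z,z],-1)
    return p@T[:3,:3].T+T[:3,3]
E
python3 - <<'E'
from h import *
d=pickle.load(open("s0.pkl","rb"))
a=cv2.resize(d["scene"]["image"][170:270,160:320],None,fx=4,fy=4,interpolation=cv2.INTER_CUBIC)
b=cv2.resize(d["top"]["image"][160:265,170:300],None,fx=3,fy=3,interpolation=cv2.INTER_CUBIC)
c=np.zeros((400,800,3),np.uint8)
c[:,:400]=a[:,:400];c[:315,400:790]=b
cv2.imwrite("pics/crop0.png",c[:,:,::-1])
for n in("scene","top"):
    s=d[n];T=s["cam_to_world"];P=cloud(s,T);h=cv2.cvtColor(s["image"],cv2.COLOR_RGB2HSV)
    m=(h[...,1]>170)&(h[...,2]>110)&(h[...,0]<14);m=m.astype(np.uint8)
    k,l,st,ce=cv2.connectedComponentsWithStats(m)
    for i in range(1,k):
        if st[i,4]>15:
            q=P[l==i];print(n,ce[i].round(1),st[i],q.min(0).round(),q.max(0).round(),np.median(q,0).round(1))
    u=(P[...,2]>48)&(P[...,2]<60)&(P[...,0]>400)&(P[...,0]<720)&(abs(P[...,1])<130)
    q=P[u].astype(np.float32);
    print(n,len(q),cv2.minAreaRect(q[:,:2]))
    u=(P[...,2]>80)&(P[...,2]<150)&(P[...,0]>400)&(P[...,0]<720)&(abs(P[...,1])<130)
    print("shaft",len(P[u]),P[u].mean(0), P[u].max(0))
E
```

```text
scene [530.4 234.7] [525 231  12   8  42] [ 935. -532.   93.] [ 953. -507.  104.] [ 943.6 -518.8   95.8]
scene [237.7 254.7] [231 249  16  12  94] [384. -24.  16.] [426.  12.  29.] [403.1  -6.7  22.1]Traceback (most recent call last):
  File "<stdin>", line 17, in <module>
cv2.error: OpenCV(4.12.0) /io/opencv/modules/imgproc/src/convhull.cpp:143: error: (-215:Assertion failed) total >= 0 && (depth == CV_32F || depth == CV_32S) in function 'convexHull'
```

View pics/crop0.png

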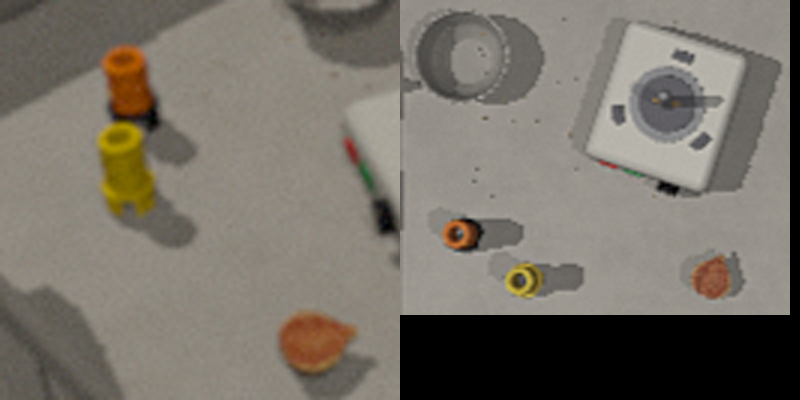

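The crop confirms it: the orange stem with black foot is at crop (128,85), which is top-view (189.7,237.7). The all-yellow one at crop (125,170) is a decoy. The shaft is at top-view about (256,192).

```bash
python3 - <<'E'
from h import *
d=pickle.load(open("s0.pkl","rb"))
for n in("scene","top"):
    s=d[n];T=s["cam_to_world"];P=cloud(s,T).astype(np.float32);h=cv2.cvtColor(s["image"],cv2.COLOR_RGB2HSV)
    m=((h[...,1]>150)&(h[...,2]>80)&(h[...,0]<18)).astype(np.uint8)
    k,l,st,ce=cv2.connectedComponentsWithStats(m)
    for i in range(1,k):
        if st[i,4]>15:
            q=P[l==i];print(n,ce[i].round(1),st[i],np.median(q,0).round(1),ray(s,T,*ce[i],64).round(1))
    R=(P[...,0]>400)&(P[...,0]<720)&(abs(P[...,1])<130)
    q=P[R&(P[...,2]>48)&(P[...,2]<61)];print(n,len(q),cv2.minAreaRect(q[:,:2].copy()))
    u=R&(P[...,2]>85)&(P[...,2]<150);print("shaft",u.sum(),P[u].mean(0) if u.any() else 0, np.argwhere(u).mean(0))
    u=R&(P[...,2]>61)&(P[...,2]<67);print("seat",u.sum(),P[u].mean(0))
s=d["top"];T=s["cam_to_world"];print(ray(s,T,189.7,237.7,64),ray(s,T,256,192.5,133))
s=d["scene"];T=s["cam_to_world"];print(ray(s,T,191.5,185.5,64),ray(s,T,280.5,184,133))
E
```

```text
scene [295.8 122. ] [291 120   9   6  18] [1001.5  381.7   11.7] [939.5 319.1  64. ]
scene [307.5 131.8] [302 127  12  10  24] [985.7 300.3   9.8] [922.3 243.3  64. ]
scene [191.4 189.8] [186 182  12  17 152] [452.3 274.5  49.8] [443.6 259.2  64. ]
scene [530.6 235.2] [524 231  14  10  69] [ 942.  -520.6   95.6] [ 982.8 -515.3   64. ]
scene [237.9 254.7] [231 249  17  13 157] [403.3  -7.1  22. ] [382.2 -37.9  64. ]
scene 1645 ((603.7144165039062, 41.23417663574219), (151.22760009765625, 166.37437438964844), 72.14048767089844)
shaft 74 [602.63293   40.540195 110.272514] [187.98648649 280.24324324]
seat 201 [601.89246   39.175694  62.72111 ]
top [189.4 237.7] [185 233  10  10  59] [455.3 283.1  62.3] [456.2 283.5  64. ]
top 1510 ((603.1514282226562, 48.59417724609375), (148.3744354248047, 169.1002197265625), 71.90326690673828)
shaft 24 [601.94385   47.908848 121.72727 ] [192.5 257.5]
seat 418 [602.976     48.802597  63.191547]
[456.20148294 282.33123142  64.        ] [600.5119131   52.21914049 133.        ]
[455.32301059 276.08560317  64.        ] [596.36430678  32.42101124 133.        ]
```

```bash
cat >> h.py <<'E'
from scipy.spatial.transform import Rotation as Ro
def shot(name):
    from bench import ctrl
    o=ctrl.get_obs();s=ctrl.snapshot("wrist");T=np.eye(4)
    T[:3,:3]=Ro.from_euler("xyz",o["eef_rot"]).as_matrix();T[:3,3]=o["tool_pos"]
    s["T"]=T@s["hand_eye"];pickle.dump((o,s),open(name+".pkl","wb"));cv2.imwrite(f"pics/{name}.png",s["image"][:,:,::-1])
    return o,s
def go(o,p,yaw):
    R=Ro.from_euler("xyz",o["eef_rot"]);G=Ro.from_euler("xyz",[np.pi,0,yaw])
    print("t",o["time"],"dp",R.inv().apply(np.array(p)-o["tool_pos"]).round(1),"dr",(R.inv()*G).as_rotvec().round(3),"q7",o["joint_pos"][6])
E
python3 - <<'E'
from h import *
o,s=shot("w0");print(s["hand_eye"].round(3),s["K"])
go(o,[456,281,330],2.5)
go(o,[456,281,330],2.777)
E
```

```text
[[-1.0000e-03 -9.6500e-01 -2.6100e-01  6.5603e+01]
 [ 1.0000e+00 -1.0000e-03 -0.0000e+00  7.2600e-01]
 [ 0.0000e+00 -2.6100e-01  9.6500e-01  3.1687e+01]
 [ 0.0000e+00  0.0000e+00  0.0000e+00  1.0000e+00]] [[355.81123849   0.         270.41845414]
 [  0.         355.81123849 211.25081345]
 [  0.           0.           1.        ]]
t 0.1 dp [-325.8 -224.4   74.2] dr [-0.002  0.     0.277] q7 -0.050740890734468885
t 0.1 dp [-325.8 -224.4   74.2] dr [-0.002  0.    -0.   ] q7 -0.050740890734468885
```

```bash
python3 -m handwheel '{"jaw":[0,0,0,0,0],"dp":[[-40,-28,0],[-80,-56,0],[-120,-84,0],[-160,-112,0],[-200,-140,0]],"dr":[[0,0,0],[0,0,0],[0,0,0],[0,0,0],[0,0,0]]}' 30
python3 -m handwheel '{"jaw":[0,0,0,0,0],"dp":[[-40,-28,25],[-80,-56,50],[-126,-84,75],[-126,-84,75],[-126,-84,75]],"dr":[[0,0,0],[0,0,0],[0,0,0],[0,0,0],[0,0,0]]}'
python3 - <<'E'
from h import *
o,s=shot("w1");print(o["tool_pos"],o["eef_rot"])
E
```

```text
time: 0.65
tool_pos: [369.5, 403.2, 404.6]
eef_rot: [-3.142, -0.0, 2.777]
force: [0.6, 0.3, -0.9]
grip_width: 85.1
grip_force: 0.0
time: 1.15
tool_pos: [457.8, 278.0, 328.1]
eef_rot: [-3.138, -0.0, 2.77]
force: [-0.1, -0.4, 0.2]
grip_width: 85.3
grip_force: 0.0
[457.83702424 277.99510887 328.12801913] [-3.13768065e+00 -4.64679067e-04  2.77018505e+00]
```

View pics/w1.png

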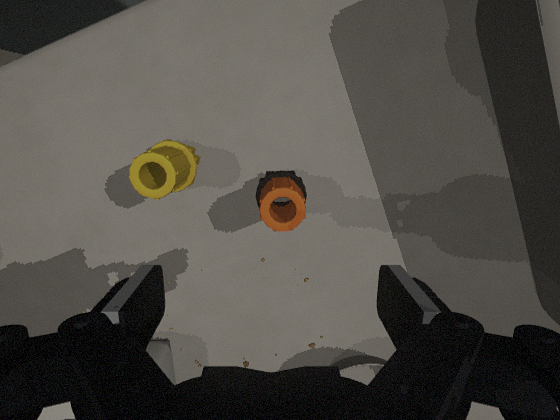

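The wrist view shows the sleeve's top ring at (282,209), its black foot behind at (283,185), and the yellow decoy at (155,172). Next I'll measure its position and look at the foot enlarged for the slots.

```bash
python3 - <<'E'
from h import *
o,s=pickle.load(open("w1.pkl","rb"));T=s["T"];h=cv2.cvtColor(s["image"],cv2.COLOR_RGB2HSV)
P=cloud(s,T)
m=((h[...,1]>150)&(h[...,0]<16)&(h[...,2]>60)&(P[...,2]>58)).astype(np.uint8)
m[:, :240]=0;m[:,330:]=0
c=max(cv2.findContours(m,0,1)[0],key=cv2.contourArea);(u,v),r=cv2.minEnclosingCircle(c);print(u,v,r,cv2.contourArea(c))
e=cv2.fitEllipse(c);print(e,ray(s,T,*e[0],64))
q=P[m>0];print(np.median(q,0),q.min(0),q.max(0))
# foot, overhead-rectified at z=22 (foot top plane)
c0=ray(s,T,*e[0],64)[:2]
g=np.linspace(-35,35,420);X,Y=np.meshgrid(c0[0]+g,c0[1]+g)
W=np.stack([X,Y,np.full_like(X,22)],-1);C=(W-T[:3,3])@T[:3,:3];K=s["K"]
mu=(C[...,0]/C[...,2]*K[0,0]+K[0,2]).astype(np.float32);mv=(C[...,1]/C[...,2]*K[1,1]+K[1,2]).astype(np.float32)
im=cv2.remap(s["image"],mu,mv,cv2.INTER_CUBIC)
raw=cv2.resize(s["image"][160:240,240:330],(472,420),interpolation=cv2.INTER_CUBIC)
out=np.hstack([raw,im[:,:320]]);out=np.clip(out.astype(float)*3,0,255).astype(np.uint8)
cv2.imwrite("pics/foot1.png",out[:,:,::-1])
E
```

```text
282.0 208.0 24.16619110107422 1575.5
((282.1572570800781, 208.19720458984375), (44.46858596801758, 45.44147872924805), 77.98638916015625) [455.83228491 286.84296463  64.        ]
[455.90427901 286.8472886   62.89615087] [396.90849728 269.99379718  58.01790482] [472.83900313 302.99648703 296.47059569]
```

View pics/foot1.png

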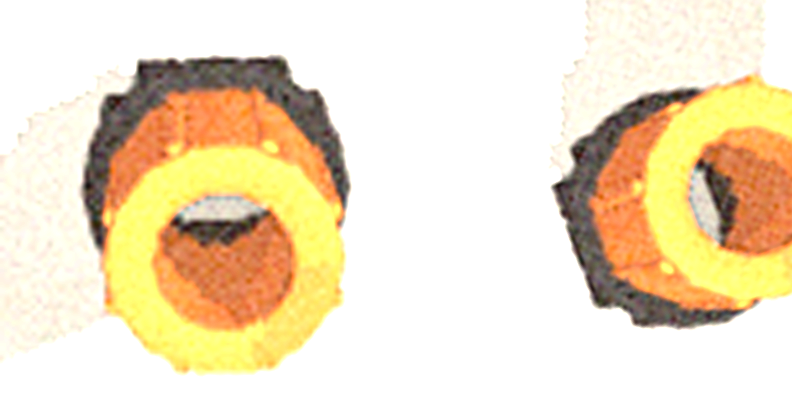

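The foot shows no slot on the camera side, since the flat front edge from crop (138,62) to (290,62) is unbroken. The slots are probably to the left and right, so I'll turn the wrist 90° over the sleeve. That also keeps the fingers clear of the yellow decoy.

```bash
python3 -m handwheel '{"jaw":[0,0,0,0,0],"dp":[[5,7.5,0],[5,7.5,0],[5,7.5,0],[5,7.5,0],[5,7.5,0]],"dr":[[0,0,0.14],[0,0,0.28],[0,0,0.42],[0,0,0.56],[0,0,0.7]]}' >/dev/null
python3 -m handwheel '{"jaw":[0,0,0,0,0],"dp":[[0,0,5],[0,0,10],[0,0,15],[0,0,20],[0,0,20]],"dr":[[0,0,0.14],[0,0,0.28],[0,0,0.42],[0,0,0.56],[0,0,0.7]]}' >/dev/null
python3 -m handwheel '{"jaw":[0,0,0],"dp":[[0,0,0],[0,0,0],[0,0,0]],"dr":[[0,0,0.14],[0,0,0.17],[0,0,0.17]]}'
python3 - <<'E'
from h import *
o,s=shot("w2");print(o["tool_pos"],o["eef_rot"],o["joint_pos"][6]);T=s["T"];h=cv2.cvtColor(s["image"],cv2.COLOR_RGB2HSV)
P=cloud(s,T)
m=((h[...,1]>150)&(h[...,0]<16)&(h[...,2]>60)&(P[...,2]>58)).astype(np.uint8)
m[:, :220]=0;m[:,340:]=0;m[260:]=0
c=max(cv2.findContours(m,0,1)[0],key=cv2.contourArea)
e=cv2.fitEllipse(c);print(e,ray(s,T,*e[0],64))
u,v=map(int,e[0]);raw=s["image"][v-75:v+45,u-70:u+70]
raw=cv2.resize(raw,None,fx=5,fy=5,interpolation=cv2.INTER_CUBIC)
cv2.imwrite("pics/foot2.png",np.clip(raw.astype(float)*2.2,0,255).astype(np.uint8)[:,:,::-1])
E
```

```text
time: 2.5
tool_pos: [453.8, 292.1, 310.1]
eef_rot: [-3.141, -0.001, 1.212]
force: [-0.0, 0.8, 1.0]
grip_width: 85.0
grip_force: 0.0
[453.83486016 292.09100921 310.10865792] [-3.14144292e+00 -1.16397788e-03  1.21151553e+00] -0.8291831643755491
((278.1238098144531, 228.58529663085938), (47.3174934387207, 48.8355598449707), 88.85734558105469) [457.7114162  288.00274642  64.        ]
```

View pics/foot2.png

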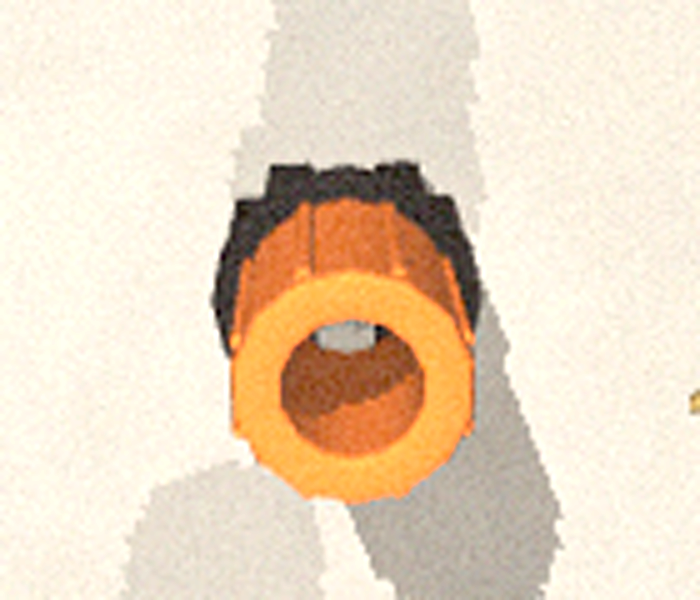

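The slot faces the camera: the notch is at crop x≈347 between legs at 312 and 382, so the slots lie along tool x. Now I'll compute the angle and the approach.

```bash
python3 - <<'E'
from h import *
o,s=pickle.load(open("w2.pkl","rb"));T=s["T"]
u0=208.1;v0=153.6
c=ray(s,T,278.12,228.6,64)
for u,v,z in((312,165,0),(385,165,0),(347,170,16)):
    p=ray(s,T,u0+u/5,v0+v/5,z)-c;print(p.round(1),np.degrees(np.arctan2(p[1],p[0])))
print("tool x deg",np.degrees(o["eef_rot"][2]))
go(o,[457,287.5,200],o["eef_rot"][2])
E
```

```text
[  0.6  15.2 -64. ] 87.7212537272227
[ 11.5  11.1 -64. ] 44.13818252592737
[  6.4  15.6 -48. ] 67.84551183806202
tool x deg 69.41472652849068
t 2.5 dp [ -3.3   4.6 110.1] dr [-0.    -0.001  0.   ] q7 -0.8291831643755491
```

```bash
python3 -m handwheel '{"jaw":[0,0,0,0,0],"dp":[[-3.3,4.6,0],[-3.3,4.6,40],[-3.3,4.6,80],[-3.3,4.6,110],[-3.3,4.6,110]],"dr":[[0,0,0],[0,0,0],[0,0,0],[0,0,0],[0,0,0]]}'
python3 -m handwheel '{"jaw":[80,160,220,220,220],"dp":[[0,0,0],[0,0,0],[0,0,0],[0,0,0],[0,0,0]],"dr":[[0,0,0],[0,0,0],[0,0,0],[0,0,0],[0,0,0]]}' 25
python3 -m handwheel '{"jaw":[220,220,220],"dp":[[0,0,0],[0,0,0],[0,0,0]],"dr":[[0,0,0],[0,0,0],[0,0,0]]}'
```

```text
time: 3.05
tool_pos: [455.9, 284.5, 196.2]
eef_rot: [-3.137, 0.007, 1.207]
force: [-0.4, 0.2, 0.4]
grip_width: 85.3
grip_force: 0.0
time: 3.55
tool_pos: [458.2, 286.2, 201.2]
eef_rot: [3.141, -0.002, 1.207]
force: [-2.0, -0.3, 7.2]
grip_width: 30.2
grip_force: 28.7
time: 3.85
tool_pos: [458.2, 286.2, 201.2]
eef_rot: [3.141, -0.002, 1.207]
force: [-0.6, -0.5, 6.7]
grip_width: 30.4
grip_force: 28.7
```

```bash
python3 -m handwheel '{"jaw":[220,220,220,220,220],"dp":[[0,0,-20],[0,0,-60],[0,0,-100],[0,0,-140],[0,0,-165]],"dr":[[0,0,0],[0,0,0],[0,0,0],[0,0,0],[0,0,0]]}' 40
python3 -m handwheel '{"jaw":[220,220,220,220,220],"dp":[[-25,22,0],[-50,44,0],[-75,66,0],[-100,88,0],[-125,110,0]],"dr":[[0,0,0],[0,0,0],[0,0,0],[0,0,0],[0,0,0]]}' >/dev/null
python3 -m handwheel '{"jaw":[220,220,220,220,220],"dp":[[-25,22,0],[-55,48,0],[-85,75,0],[-115,100,0],[-130,112,0]],"dr":[[0,0,0],[0,0,0],[0,0,0],[0,0,0],[0,0,0]]}' >/dev/null
python3 -m handwheel '{"jaw":[220,220,220],"dp":[[0,0,0],[0,0,0],[0,0,0]],"dr":[[0,0,0],[0,0,0],[0,0,0]]}'
python3 - <<'E'
from h import *
o,s=shot("w3");print(o["tool_pos"],o["eef_rot"],o["joint_pos"])
cv2.imwrite("pics/w3.png",np.clip(s["image"].astype(float)*1.5,0,255).astype(np.uint8)[:,:,::-1])
E
```

```text
time: 4.35
tool_pos: [458.1, 285.7, 368.0]
eef_rot: [3.14, -0.004, 1.207]
force: [0.4, 0.7, -1.0]
grip_width: 30.6
grip_force: 40.2
time: 5.65
tool_pos: [574.1, -29.9, 364.4]
eef_rot: [-3.14, -0.001, 1.209]
force: [-0.0, 0.7, -1.8]
grip_width: 30.3
grip_force: 40.2
[574.07440677 -29.89597694 364.4263673 ] [-3.14040483e+00 -9.54613800e-04  1.20917939e+00] [-0.5429234   0.3604633   0.66060685  1.7819329  -0.24875282  1.08431398
 -0.15743271]
```

View pics/w3.png

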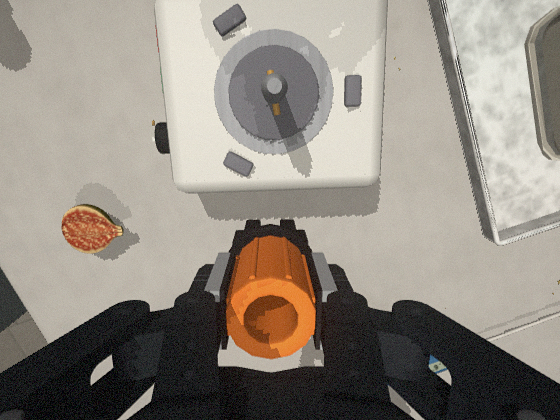

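The view shows the shaft tip at about (273,86), brass pin ends at (269,72) and (276,109), the seat disc around (274,91), and the held sleeve upright with its notch facing the camera near (262,225).

```bash
python3 - <<'E'
from h import *
o,s=pickle.load(open("w3.pkl","rb"));T=s["T"];im=s["image"];h=cv2.cvtColor(im,cv2.COLOR_RGB2HSV)
P=cloud(s,T)
m=(h[...,1]>110)&(h[...,0]>8)&(h[...,0]<30);m[:55]=0;m[130:]=0;m[:,:240]=0;m[:,310:]=0
k,l,st,ce=cv2.connectedComponentsWithStats(m.astype(np.uint8));
w=[]
for i in range(1,k):
    if st[i,4]>3: p=ray(s,T,*ce[i],73);w.append(p);print(ce[i],st[i],p.round(1),np.median(P[l==i],0).round(1))
if len(w)==2: d=w[1]-w[0];print("pin",np.degrees(np.arctan2(d[1],d[0]))%180,np.linalg.norm(d),(w[0]+w[1])/2)
# shaft top from depth
R=np.zeros(P.shape[:2],bool);R[40:140,210:330]=1
u=R&(P[...,2]>126)&(P[...,2]<140);yx=np.argwhere(u);print("top px",yx.mean(0)[::-1],len(yx),P[u].mean(0), ray(s,T,*yx.mean(0)[::-1],133))
u=(R&(P[...,2]>59)&(P[...,2]<68)).astype(np.uint8);q=P[u>0].astype(np.float32)
print("seat z",np.median(q[:,2]))
# seat outer edge: colour boundary, light grey vs white
g=im[...,1].astype(int);print(g[91,205:345:4])
# slot on held sleeve foot, dark outline row scan
print(im[215:240:2,250:290:3].sum(-1)//3)
E
```

```text
[269.69565217  71.60869565] [267  70   7   5  23] [607.4  59.7  73. ] [607.3  59.6  73.2]
[275.85714286 108.7       ] [272 104   8  11  70] [602.8  35.3  73. ] [602.7  35.3  73.2]
pin 79.27391610491155 24.757134154267323 [605.07064739  47.50220492  73.        ]
top px [273.92954545  86.34545455] 440 [604.74878415  45.86283563 130.21435041] [604.65885281  45.69035626 133.        ]
seat z 62.070377
[153 154 150 119 117 119  85  85  89  88  76  75  77  73  66  58  91 107
 108  51  44  69  74  76  72  76  74  72  74  97 109 115 122 149 150]
[[ 87  89  88  90  87  87  81  88  84  80  89  88  85  85]
 [ 90  88  96  85  85  83  85  97  82  83  90  87  98  84]
 [ 61  91  89  77 122 120 123 120  97 120 107  64  61  61]
 [ 29  19  19  29 119 122 120 121 122 122   9  18  21  23]
 [ 23  27  20  21 119 123 113 112 117 121  16  26  23  23]
 [ 29  23  27  19  63  15  21  20   5  37  18  28  24  31]
 [ 16  22  27  23  26  25  31  30  32  24  29  21  19  27]
 [ 26  30  31  37  38  27  36  26  29  30  38  10  27  20]
 [ 24  31  35  33  27  24  20  28  26  26  21  28  29  25]
 [ 29  31  30  25  24  27  22  19  17  26  17  29  34  30]
 [ 23  24  26  23  26  22  45  40  28  26  27  26  31  26]
 [ 19  27  54  34  48  63  71  62  63  55  36  60  24  31]
 [ 27  41  72  64  68  65  64  64  65  68  60  65  55  13]]
```

```bash
python3 - <<'E'
from h import *
o,s=pickle.load(open("w3.pkl","rb"));T=s["T"];im=s["image"];h=cv2.cvtColor(im,cv2.COLOR_RGB2HSV);P=cloud(s,T)
zu=o["tool_pos"][2]-201.2
m=((h[...,1]>150)&(h[...,0]<18)&(P[...,2]>zu+57)).astype(np.uint8);m[:200]=0
c=max(cv2.findContours(m,0,1)[0],key=cv2.contourArea);e=cv2.fitEllipse(c);q=P[m>0]
print(e,np.median(q,0),zu+64)
ax=ray(s,T,*e[0],zu+64);print("axis",ax,"rel tcp",ax-o["tool_pos"])
for z in(zu,):
    a=ray(s,T,261,221,z);b=ray(s,T,279.3,221,z);p=(a+b)/2;print(a,b,np.linalg.norm(a-b))
    for c0 in(ax,o["tool_pos"]): d=p-c0;print("slot deg",np.degrees(np.arctan2(d[1],d[0])),np.hypot(*d[:2]))
    d=b-a;print("perp deg",np.degrees(np.arctan2(d[1],d[0]))+90)
E
```

```text
((270.3208312988281, 313.83502197265625), (87.16436004638672, 92.71208190917969), 89.14078521728516) [574.19773324 -26.51444996 226.01070221] 227.226367301366
axis [575.05320314 -27.31409868 227.2263673 ] rel tcp [   0.97879637    2.58187826 -137.2       ]
[575.31011874 -13.35412427 163.2263673 ] [583.81941599 -16.57606398 163.2263673 ] 9.098848013168316
slot deg 69.9308157221089 13.14732387866126
slot deg 69.81059536796235 15.908341243780226
perp deg 69.26145110225883
```

The slot is at 69.6° and the pin at 79.3°, so I need about +9.6° about vertical, or -0.167 about tool z. I'll go over the shaft and turn on the way.

```bash
python3 -m handwheel '{"jaw":[220,220,220,220,220],"dp":[[25,0.6,0],[50,1.2,0],[79.6,1.8,0],[79.6,1.8,0],[79.6,1.8,0]],"dr":[[0,0,-0.06],[0,0,-0.12],[0,0,-0.167],[0,0,-0.167],[0,0,-0.167]]}'
python3 -m handwheel '{"jaw":[220,220,220],"dp":[[0,0,0],[0,0,0],[0,0,0]],"dr":[[0,0,0],[0,0,0],[0,0,0]]}'
python3 - <<'E'
from h import *
from bench import ctrl
o,s=shot("w4")
t=ctrl.snapshot("scene")["image"][120:240,220:340];a=cv2.resize(t,(420,420),interpolation=cv2.INTER_CUBIC)
b=s["image"][100:400,130:430];b=cv2.resize(np.clip(b*1.5,0,255).astype(np.uint8),(380,380))
c=np.zeros((420,800,3),np.uint8);c[:,:420]=a;c[:380,420:]=b;cv2.imwrite("pics/c4.png",c[:,:,::-1])
E
```

```text
time: 6.2
tool_pos: [604.7, 45.7, 364.3]
eef_rot: [-3.141, -0.0, 1.38]
force: [-0.6, -0.6, -1.4]
grip_width: 30.2
grip_force: 40.2
time: 6.5
tool_pos: [604.2, 41.5, 364.8]
eef_rot: [3.142, -0.0, 1.373]
force: [-0.0, 0.1, -1.3]
grip_width: 30.3
grip_force: 40.2
```

View pics/c4.png

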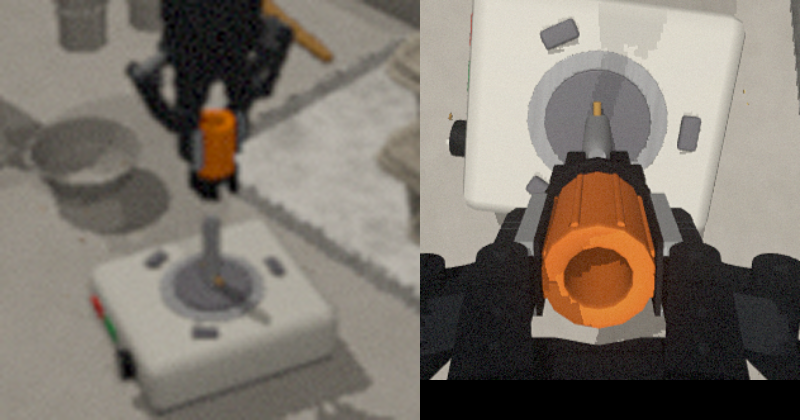

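Both views show the sleeve above the shaft. In the wrist crop the pin (597,108), shaft (597,135) and notch (600,160) line up. I'll correct by about 2 mm and lower slowly, watching the force.

```bash
python3 -m handwheel '{"jaw":[220,220,220,220,220],"dp":[[2.3,-0.5,0],[2.3,-0.5,10],[2.3,-0.5,20],[2.3,-0.5,25],[2.3,-0.5,25]],"dr":[[0,0,0],[0,0,0],[0,0,0],[0,0,0],[0,0,0]]}'
python3 -m handwheel '{"jaw":[220,220,220,220,220],"dp":[[0,0,3],[0,0,6],[0,0,9],[0,0,12],[0,0,12]],"dr":[[0,0,0],[0,0,0],[0,0,0],[0,0,0],[0,0,0]]}'
```

```text
time: 7.1
tool_pos: [603.8, 44.6, 338.1]
eef_rot: [-3.139, 0.001, 1.374]
force: [0.3, -0.8, -1.7]
grip_width: 30.3
grip_force: 40.2
time: 7.6
tool_pos: [604.2, 44.6, 327.2]
eef_rot: [-3.141, 0.0, 1.374]
force: [-0.2, -0.3, -1.7]
grip_width: 30.2
grip_force: 40.2
```

It is over the tip with no contact force, so I'll keep lowering.

```bash
python3 -m handwheel '{"jaw":[220,220,220,220,220],"dp":[[0,0,3],[0,0,6],[0,0,9],[0,0,12],[0,0,15]],"dr":[[0,0,0],[0,0,0],[0,0,0],[0,0,0],[0,0,0]]}'
python3 -m handwheel '{"jaw":[220,220,220,220,220],"dp":[[0,0,4],[0,0,8],[0,0,12],[0,0,16],[0,0,16]],"dr":[[0,0,0],[0,0,0],[0,0,0],[0,0,0],[0,0,0]]}'
```

```text
time: 8.1
tool_pos: [604.3, 44.6, 312.4]
eef_rot: [-3.142, -0.0, 1.374]
force: [0.5, -0.4, -2.4]
grip_width: 30.2
grip_force: 40.2
time: 8.6
tool_pos: [604.3, 45.2, 296.1]
eef_rot: [-3.141, -0.001, 1.374]
force: [2.1, 2.1, -3.4]
grip_width: 30.3
grip_force: 40.2
```

```bash
python3 -m handwheel '{"jaw":[220,220,220,220,220],"dp":[[0.5,0.3,3],[0.5,0.3,6],[0.5,0.3,9],[0.5,0.3,12],[0.5,0.3,15]],"dr":[[0,0,0],[0,0,0],[0,0,0],[0,0,0],[0,0,0]]}'
python3 -m handwheel '{"jaw":[220,220,220,220,220],"dp":[[0,0,1.5],[0,0,3],[0,0,4.5],[0,0,6],[0,0,7.5]],"dr":[[0,0,0],[0,0,0],[0,0,0],[0,0,0],[0,0,0]]}'
```

```text
time: 9.1
tool_pos: [604.8, 45.1, 281.6]
eef_rot: [3.141, -0.0, 1.374]
force: [0.5, 3.0, 0.2]
grip_width: 30.5
grip_force: 40.2
time: 9.6
tool_pos: [604.8, 45.2, 274.2]
eef_rot: [3.141, -0.0, 1.374]
force: [0.5, 3.9, 1.3]
grip_width: 30.4
grip_force: 40.3
```

```bash
python3 -m handwheel '{"jaw":[220,220,220,220,220],"dp":[[0.8,0,1],[0.8,0,2],[0.8,0,3],[0.8,0,4],[0.8,0,4]],"dr":[[0,0,0],[0,0,0],[0,0,0],[0,0,0],[0,0,0]]}'
```

```text
time: 10.1
tool_pos: [604.7, 45.5, 269.9]
eef_rot: [-3.141, 0.001, 1.374]
force: [0.9, 1.6, -1.0]
grip_width: 30.3
grip_force: 40.3
```

The slots have passed the pin: it is 6 mm below the stop height with no vertical force. I'll lower it to the seat.

```bash
python3 -m handwheel '{"jaw":[220,220,220,220,220],"dp":[[0.3,0,1],[0.3,0,2],[0.3,0,3],[0.3,0,4],[0.3,0,5]],"dr":[[0,0,0],[0,0,0],[0,0,0],[0,0,0],[0,0,0]]}'
```

```text
time: 10.6
tool_pos: [604.9, 45.9, 265.0]
eef_rot: [-3.141, 0.0, 1.374]
force: [-0.6, -0.5, -0.9]
grip_width: 30.2
grip_force: 40.3
```

```bash
python3 -m handwheel '{"jaw":[220,220,220],"dp":[[0,0,0.5],[0,0,1],[0,0,1]],"dr":[[0,0,0],[0,0,0],[0,0,0]]}'
python3 -m handwheel '{"jaw":[220,220,220],"dp":[[0,0,0.5],[0,0,1],[0,0,1]],"dr":[[0,0,0],[0,0,0],[0,0,0]]}'
```

```text
time: 10.9
tool_pos: [604.9, 46.0, 264.4]
eef_rot: [-3.141, -0.0, 1.374]
force: [-0.9, 0.0, -0.8]
grip_width: 30.2
grip_force: 40.4
time: 11.2
tool_pos: [604.9, 45.9, 264.3]
eef_rot: [-3.141, -0.001, 1.374]
force: [-3.0, -0.5, 7.4]
grip_width: 30.3
grip_force: 41.2
```

It is seated: z = 264.3 as expected, with about 8 N of contact. Now I'll release and draw back.

```bash
python3 -m handwheel '{"jaw":[180,140,80,40,0],"dp":[[0,0,0],[0,0,0],[0,0,0],[0,0,0],[0,0,0]],"dr":[[0,0,0],[0,0,0],[0,0,0],[0,0,0],[0,0,0]]}'
python3 -m handwheel '{"jaw":[0,0,0,0,0],"dp":[[0,0,-5],[0,0,-25],[0,0,-55],[0,0,-90],[0,0,-130]],"dr":[[0,0,0],[0,0,0],[0,0,0],[0,0,0],[0,0,0]]}'
python3 -m handwheel '{"jaw":[0,0,0,0,0],"dp":[[-30,0,0],[-60,0,0],[-80,0,0],[-80,0,0],[-80,0,0]],"dr":[[0,0,0],[0,0,0],[0,0,0],[0,0,0],[0,0,0]]}'
python3 - <<'E'
from h import *
from bench import ctrl
o,s=shot("w5");T=s["T"];P=cloud(s,T);h=cv2.cvtColor(s["image"],cv2.COLOR_RGB2HSV)
m=(h[...,1]>150)&(h[...,0]<16)&(h[...,2]>60)&(abs(P[...,0]-605)<40)&(abs(P[...,1]-46)<40)
print("top z",np.percentile(P[m][:,2],[50,90,97]))
t=ctrl.snapshot("scene")["image"][120:240,220:340];a=cv2.resize(t,(420,420),interpolation=cv2.INTER_CUBIC)
b=cv2.resize(np.clip(s["image"][0:300,130:430]*1.5,0,255).astype(np.uint8),(380,380))
c=np.zeros((420,800,3),np.uint8);c[:,:420]=a;c[:380,420:]=b;cv2.imwrite("pics/c5.png",c[:,:,::-1])
E
```

```text
time: 11.7
tool_pos: [605.0, 46.1, 263.1]
eef_rot: [3.141, -0.0, 1.374]
force: [0.5, 0.5, 0.0]
grip_width: 79.7
grip_force: 0.0
time: 12.2
tool_pos: [604.5, 46.1, 394.1]
eef_rot: [-3.14, 0.001, 1.374]
force: [1.2, 0.2, -0.6]
grip_width: 85.6
grip_force: 0.0
time: 12.7
tool_pos: [589.4, -32.2, 393.4]
eef_rot: [3.141, -0.001, 1.373]
force: [0.5, 0.3, 1.0]
grip_width: 85.4
grip_force: 0.0
top z [125.87442812 126.91000007 127.34431835]
```

View pics/c5.png

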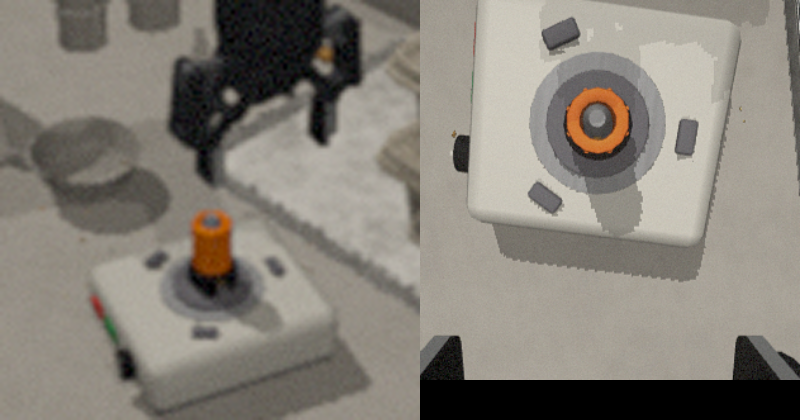

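The sleeve stands upright and home on the shaft. Its top is at z≈127 mm, with the shaft tip showing through it at crop (597,118), and the gripper is clear.

```bash
python3 -c "
from bench import ctrl
print(ctrl.close_job())"
```

```text
the job is handed in; nothing more can be done
None
```

The drive sleeve is fully home on the shaft, with its slots over the pin and its foot on the seat; it was lowered in the grip and released, and the job is handed in at about 13 s.

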